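# Pack the small finds and pin the lid on

### The arm

A 6-joint arm with a two-finger parallel gripper is mounted at the origin on the work surface. World frame = base frame: x ahead of the robot, y to its left, z up, the work surface at z = 0. Lengths are in m, angles in rad, forces in N, time in s.
With the tool pointing down it reaches from about 0.35 to 0.8 m from the base axis. Payload 7.3 kg.
Tool frame: the origin (TCP) lies midway between the tips of the shut fingers; the grasp point (between the pads) lies 19 mm behind it (grip_point_offset is the distance from the TCP to the grasp point, in m); z points along the fingers, y is the line along which they close (so a half turn about z gives the same grasp; the last joint's range is limited). The gripper opens to 85 mm and grips with 20 to 120 N. Pads are 22 mm wide; open, the fingers measure 114 mm over their backs; the gripper's body (76 mm by 85 mm) begins 54 mm behind the grasp point. The pads swing forward as they close: fully open they stand 13 mm farther back than shut.
Start: joints at [-1.424, 0.342, 1.524, -0, 1.275, -0.146], TCP at [0.152, -0.503, 0.231] pointing down, gripper open.
Joint ranges: [-2.53, 2.53], [-0.77, 2.02], [0.04, 2.7], [-1, 4.14], [0.28, 2.66], [-3.11, 3.11]. Speed limits (rad/s): [2.57, 2.57, 3.14, 3.14, 3.14, 3.14].

### API

Orientations are given as [roll, pitch, yaw] about the fixed x, y, z axes, in that order (R = Rz(yaw) Ry(pitch) Rx(roll)).
In Python, from rig import state, capture, job_done, spot_in, trace, mark_of, grip_point_offset gives the robot as it stands.
- The arm moves only by the tool servo_tool, never from a script. Its argument "increments" is a list of rows, each a list of 2 entries, a list of its own where there are three numbers: the shift along the tool's x, y, z as a fraction of full scale, then the turn, a rotation vector about the tool's x, y, z as a fraction of full scale. In form: [[[dx, dy, dz], [wx, wy, wz]], ...]. A call has 1 to 8 rows; each row is the pose to reach, as a shift and turn from the pose commanded when the call began, along the tool's axes at that moment; what a row does not reach only later rows make up. Full scale, the value 1, is 100 mm for a shift and 0.5 rad for a turn. A row lasts 1/8 s, in which the tool goes at most 62.5 mm and 10.7 degrees, less where a joint would pass 70% of its speed; a pose out of reach is approached as far as the arm can. A call with a number of a shift or a turn outside -1 to 1 is refused whole. A call with a gripper value outside its range is refused whole. "claw" is the closure, from -1 (fully open) to 1 (shut), set as the call begins (left out, the last holds). The fingers move at their own pace and stop on an object; the grip force is fixed at half the most. Time passes only in rows, so rows that repeat a pose let the fingers close. It gives the time, the measured TCP pose, the force, the opening and the grip force at its end, in the units of the state.
- state(): the state, without advancing time (a new reading comes with each control period).
- capture(name): name is "side" or "top" or "wrist"; returns a dict with "pixels" (400x640x3 uint8, blue, green, red), "mtx" (3x3 intrinsics, pixels), "world_from_camera" (4x4, takes a point from camera to world coordinates). Camera axes: x right, y up, looking along -z (the intrinsics and any distortion apply to the point x, -y, -z); pixel columns grow to the right and rows downward; lengths in m; the calibration is good to about 2 mm. A picture is of the moment at which its call begins. There is no depth.
- job_done(): hands the job in; it is judged then, once.
Trained networks look in the newest picture that a camera, given by its name, has taken for a name from the list of things; names that differ only in an ending like _2 or _b are one class to them, and where a whole thing is asked for, a point or a joint stands for the part that bears it (a point fixed in the world has none). Each returns a list of dicts, best first, with "p" (0 to 1); they miss things now and then, are a little off and sometimes report something else, mostly with a low value. They report only what shows in the picture. A call takes as long as a camera call. They do not tell look-alikes from the thing itself.
- spot_in(query, camera): "location" ([x, y, z] in m, in world coordinates, good to about 4 mm: the middle of the surface that is visible of it).
- trace(query, camera): "pixels" (400x640 bool, what is visible of it).
- mark_of(query, camera): "location" ([x, y, z] in m, in world coordinates, good to about 4 mm: a listed point, or the origin of a listed thing).
The state is a dict: "time_s": time; "q": joint angles; "dq": joint speeds; "joint_efforts": joint torques, N m; "eef_pos": TCP position; "tool_rot": TCP orientation; "wrist_force": force on the tool from outside, world axes, zero at the start; "torque": the same for the moment, N m; "grip_width": finger opening in m; "gripper_force": force on a finger pad.
Only numpy, scipy, OpenCV 4.12 (cv2) and the standard library are available. Lean on these libraries where they do the work, as an engineer would, in place of code of your own. Each camera call takes 0.05 s, during which the arm holds its last target. There are 200 camera calls.

### The job

Pack the finds away for transport: take the stack of three find boxes off the lid and set each one down in the middle of the card of its own colour in the blue tray, then close the tray with the lid, its two holes over the two pins and flat on the rim all round. Keep the boxes upright and do not drop them, and leave the hand lens and the calliper where they are.

Things in the scene. Friction and masses are not known exactly. Their poses are not given: they have to be found in the camera images.
- green_box: Small find box, green case with a clear window on top showing a bronze pin; 80 mm long, 50 mm wide, 36 mm high, about 130 g, loose. At the start the bottom box of the stack, standing on the lid's +y half, about 100 mm from its centre. Its long side lies along its own y axis, z is up, origin at the centre of its underside.
- red_box: Small find box, red case with a clear window on top showing an iron buckle; 62 mm long, 40 mm wide, 34 mm high, about 100 g, loose. At the start the middle box of the stack, on the green one. Its long side lies along its own y axis, z is up, origin at the centre of its underside.
- yellow_box: Small find box, yellow case with a clear window on top showing beads; 44 mm long, 30 mm wide, 32 mm high, about 60 g, loose. At the start the top box of the stack, on the red one. Its long side lies along its own y axis, z is up, origin at the centre of its underside.
- lid: Loose light-grey lid, 350 (y) x 120 (x) x 8 mm, 320 g, flat on the table under the stack. Origin: centre of its underside, z up. A 13 mm through hole near each end, at x = 0, y = +/-163 mm. Mid-top a black bow handle: bar 100 mm long (y), 14 mm wide (x), 40 to 54 mm above the origin, open below but for a foot at each end (y = +/-44 mm). Fits the tray either way round.
- tray: Fixed blue tray, 350 (y) x 120 (x) mm, rim 52 mm high. Origin: centre of its underside, on the table. Three bays at y = -102, 0, 102 mm, inside 98 (y) x 110 (x) mm, floor 5 mm thick; long walls 52 mm, dividers 27 mm high. On each solid end (24 mm) a steel pin, 10 mm thick, at x = 0, y = +/-163 mm: 17 mm above the rim, the top 8 mm tapered to 3.6 mm. The seated lid lies on the rim.
- green_card: Green card, 90 x 80 mm and 3 mm thick, fixed flat on the floor of one of the tray's three bays, at the bay's centre: the place of the green box. Which bay has which card changes from start to start. Origin at the centre of its underside (5 mm above the table), long side along y, z up; its top is 8 mm above the table.
- red_card: Red card, 90 x 80 mm and 3 mm thick, fixed flat on the floor of one of the tray's three bays, at the bay's centre: the place of the red box. Which bay has which card changes from start to start. Origin at the centre of its underside (5 mm above the table), long side along y, z up; its top is 8 mm above the table.
- yellow_card: Yellow card, 90 x 80 mm and 3 mm thick, fixed flat on the floor of one of the tray's three bays, at the bay's centre: the place of the yellow box. Which bay has which card changes from start to start. Origin at the centre of its underside (5 mm above the table), long side along y, z up; its top is 8 mm above the table.
- lens: Bystander: round black hand lens, 66 mm across and 20 mm high, with a short lug, loose on the table. Origin at the centre of its underside. To be left alone.
- caliper: Bystander: black calliper, 230 mm long (along its x), 62 mm over the jaws, 12 mm high, loose on the table. Origin under the middle of its beam. To be left alone.
Not all that is in view belongs to the job. Of the things that look like the red_box, the smallest one is meant.

How it is judged:
By the outcome, as a careful person would: the job done as asked, in the order asked, and still so for the second after the job is handed in, with the robot touching nothing.
It also fails if it takes over 120 s, if anything falls off the work surface, if the arm or the gripper's body presses on something with over 40 N, if the wrist force passes 120 N, or if a joint passes its speed limit or range.

## Working session

There is one attempt and no reset: what is moved stays moved. The work goes in short steps, Python scripts to look and compute and a tool call to move; the robot and the scene stay as the last step left them, time stands still between calls to the robot, and variables do not carry over. Pictures are saved under pics/ and viewed, at most 14 in all, crops included, and the job is handed in when it is done.

Besides the shell and the picture viewer there is one more tool, called after "Call:" as name(argument=value, ...) on one line, values as JSON. servo_tool: Moves the arm, as the interface text tells. Its arguments: {"type":"object","properties":{"increments":{"type":"array","items":{"type":"array"}},"claw":{"type":"number"}},"required":["increments"]}

```bash
ls; mkdir -p pics; python3 - <<'E'
from rig import *
import cv2
s=state();print(s)
print(grip_point_offset)
for c in ("top","side"):
    r=capture(c);cv2.imwrite(f"pics/{c}0.png",r["pixels"])
    print(c,r["mtx"].tolist(),r["world_from_camera"].round(3).tolist())
    for n in ["green_box","red_box","yellow_box","lid","tray","green_card","red_card","yellow_card","lens","caliper"]:
        print(n,"mark",[(d["location"].round(3).tolist() if hasattr(d["location"],"round") else d["location"],round(d["p"],2)) for d in mark_of(n,c)],"spot",[([round(float(v),3) for v in d["location"]],round(d["p"],2)) for d in spot_in(n,c)])
E
```

```text
pics
{'time_s': 0.0, 'q': array([-1.42400900e+00,  3.42746432e-01,  1.52500461e+00, -6.07877578e-06,
        1.27543343e+00, -1.45998299e-01]), 'dq': array([ 0.00025593,  0.00035327, -0.00134634,  0.00013091,  0.00062006,
        0.00010688]), 'joint_efforts': array([ 3.53201517e-05, -4.33671606e+01, -2.46011835e+01, -3.21867838e-04,
        7.76065048e-03,  2.17215404e-05]), 'eef_pos': array([ 0.15148615, -0.50224611,  0.230618  ]), 'tool_rot': array([-3.14001692e+00, -2.25827204e-04,  2.92787226e-01]), 'wrist_force': array([-0.44099204, -0.38483942, -0.67331464]), 'torque': array([-0.03761447, -0.00792935, -0.03590597]), 'gripper_force': 0.0, 'grip_width': 0.08549352225388203}
0.0187
top [[480.9590908335038, 0.0, 311.60402734992175], [0.0, 480.9590908335038, 205.08607942205938], [0.0, 0.0, 1.0]] [[-0.021, 0.984, -0.177, 0.373], [-1.0, -0.021, 0.003, -0.019], [-0.001, 0.177, 0.984, 1.268], [0.0, 0.0, 0.0, 1.0]]
green_box mark [([0.6527, 0.0216, -0.0043], 0.68), ([0.6583, 0.1253, 0.0119], 0.54), ([0.4504, -0.1162, 0.007], 0.54)] spot [([0.635, 0.111, 0.049], 0.71)]
red_box mark [([0.
[... 1629 characters left out ...]
)] spot [([0.652, 0.128, 0.105], 0.53)]
lid mark [([0.656, 0.0204, 0.0038], 0.71)] spot [([0.636, 0.02, 0.008], 0.6)]
tray mark [([0.4581, -0.0151, 0.0029], 0.9)] spot [([0.464, 0.029, 0.035], 0.98)]
green_card mark [([0.4591, -0.0146, 0.0067], 0.91)] spot [([0.46, -0.025, 0.009], 0.71)]
red_card mark [([0.4521, -0.1198, 0.0068], 0.69)] spot [([0.456, -0.129, 0.011], 0.86), ([0.651, 0.128, 0.104], 0.48)]
yellow_card mark [([0.4654, 0.0872, 0.0058], 0.56), ([0.6565, 0.0199, 0.0008], 0.42)] spot [([0.467, 0.057, 0.011], 0.56)]
lens mark [([0.4595, 0.3957, 0.0026], 0.63)] spot [([0.456, 0.401, 0.018], 0.68)]
caliper mark [([0.5501, -0.4245, -0.0006], 0.53)] spot [([0.582, -0.421, 0.008], 0.64)]
```

View pics/top0.png

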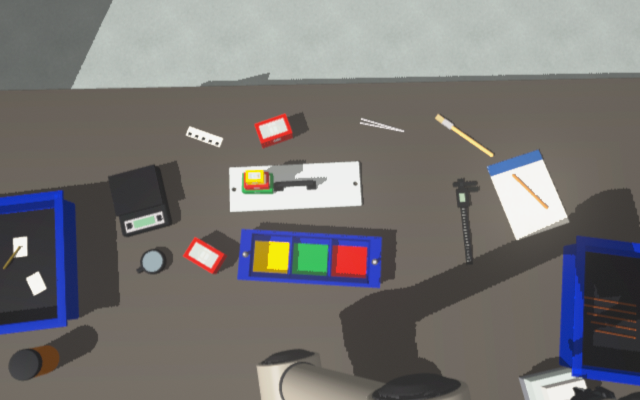

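View pics/side0.png

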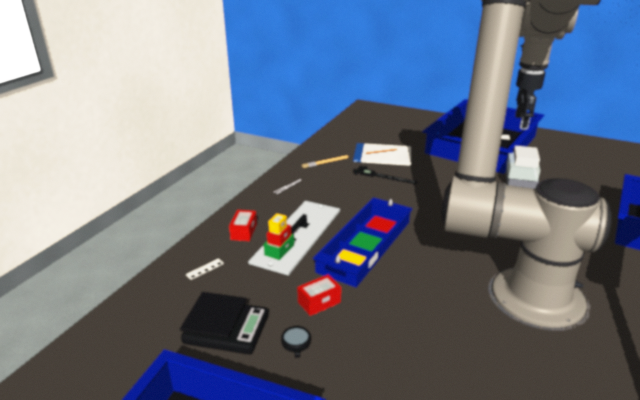

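Top view: lid at (295,186) with the stack at (257,180), tray at (310,258) with cards yellow, green, red. The red candidates are (273,129), (204,255) and the stack's middle box at (257,180). That last one is the smallest and sits on green, so it is the one I want, to be confirmed from close by.

```bash
cat > h.py <<'E'
import numpy as np, cv2, sys
from rig import *
from scipy.spatial.transform import Rotation as Ro
def ray(r,u,v,z):
    "pixel -> world point on plane height z"
    K,T=np.array(r["mtx"]),np.array(r["world_from_camera"])
    d=np.linalg.solve(K,[u,v,1.]); d=T[:3,:3]@[d[0],-d[1],-d[2]]
    return T[:3,3]+d*(z-T[2,3])/d[2]
def proj(r,P):
    K,T=np.array(r["mtx"]),np.array(r["world_from_camera"])
    p=(np.atleast_2d(P)-T[:3,3])@T[:3,:3]; p=p*[1,-1,-1]; q=p@K.T
    return q[:,:2]/q[:,2:]
def plan(goal,n=1,start=None):
    "goal x,y,z,yaw (tool down): n calls' fractions, chained"
    s=state()
    p=np.array(s["eef_pos"]) if start is None else np.array(start[:3]); R=Ro.from_euler("xyz",s["tool_rot"]) if start is None else Ro.from_euler("xyz",[np.pi,0,start[3]])
    g=np.array(goal[:3]);G=Ro.from_euler("xyz",[np.pi,0,goal[3]])
    for i in range(n):
        d=R.inv().apply((g-p)/(n-i))/.1; w=(R.inv()*G).as_rotvec()/(n-i)/.5
        d,w=d.round(3),w.round(3); print([d.tolist(),w.tolist()])
        p=p+R.apply(d*.1); R=R*Ro.from_rotvec(w*.5)
def snap(c,name=None,crop=None,scale=1):
    r=capture(c)
    if name:
        im=r["pixels"]
        if crop: im=im[crop[1]:crop[3],crop[0]:crop[2]]
        cv2.imwrite(f"pics/{name}.png",cv2.resize(im,None,fx=scale,fy=scale,interpolation=cv2.INTER_CUBIC))
    return r
E
python3 - <<'E'
from h import *
r=snap("top")
for n,a,b,z in (("lid",(234,189),(355,184),.008),("tray",(245,254),(375,262),.065)):
    A,B=ray(r,*a,z),ray(r,*b,z);d=A-B
    print(n,A.round(3),B.round(3),"mid",((A+B)/2).round(3),"len",np.hypot(*d[:2]).round(3),"yaw",np.arctan2(-d[0],d[1]).round(3))
plan([.58,.05,.40,1.57],6)
E
```

```text
lid [0.648 0.184 0.008] [ 0.655 -0.14   0.008] mid [0.652 0.022 0.008] len 0.325 yaw 0.021
tray [0.469 0.146 0.065] [ 0.443 -0.177  0.065] mid [ 0.456 -0.016  0.065] len 0.325 yaw -0.082
[[0.95, -0.676, -0.281], [0.0, 0.0, -0.426]]
[[1.071, -0.46, -0.281], [0.0, 0.0, -0.426]]
[[1.144, -0.223, -0.281], [0.0, 0.0, -0.426]]
[[1.165, 0.024, -0.281], [0.0, 0.0, -0.425]]
[[1.134, 0.269, -0.282], [0.0, 0.0, -0.426]]
[[1.051, 0.503, -0.281], [0.0, 0.0, -0.425]]
```

Call:
servo_tool(increments=[[[0.95,-0.68,-0.28],[0,0,-0.43]],[[0.95,-0.68,-0.28],[0,0,-0.43]],[[0.95,-0.68,-0.28],[0,0,-0.43]]], claw=-1)

```text
time_s: 2.52
eef_pos: [0.2248, -0.4081, 0.2607]
tool_rot: [3.139, -0.0, 0.512]
wrist_force: [-0.4, -1.0, 0.4]
grip_width: 0.0855
gripper_force: 0.0
```

Call:
servo_tool(increments=[[[1,-0.46,-0.28],[0,0,-0.43]],[[1,-0.46,-0.28],[0,0,-0.43]],[[1,-0.46,-0.28],[0,0,-0.43]]])

```text
time_s: 2.9
eef_pos: [0.2892, -0.3202, 0.2883]
tool_rot: [3.139, 0.0, 0.726]
wrist_force: [-0.2, -0.8, -0.4]
grip_width: 0.0849
gripper_force: 0.0
```

Call:
servo_tool(increments=[[[1,-0.22,-0.28],[0,0,-0.43]],[[1,-0.22,-0.28],[0,0,-0.43]],[[1,-0.22,-0.28],[0,0,-0.43]]])

```text
time_s: 3.28
eef_pos: [0.3493, -0.2385, 0.3157]
tool_rot: [3.14, 0.0, 0.94]
wrist_force: [0.1, -0.7, -0.5]
grip_width: 0.0853
gripper_force: 0.0
```

Call:
servo_tool(increments=[[[1,0,-0.28],[0,0,-0.43]],[[1,0,-0.28],[0,0,-0.43]],[[1,0,-0.28],[0,0,-0.43]]])

```text
time_s: 3.65
eef_pos: [0.4083, -0.1584, 0.3432]
tool_rot: [3.141, 0.001, 1.154]
wrist_force: [-0.8, -0.4, -1.1]
grip_width: 0.0855
gripper_force: 0.0
```

Call:
servo_tool(increments=[[[1,0.27,-0.28],[0,0,-0.43]],[[1,0.27,-0.28],[0,0,-0.43]],[[1,0.27,-0.28],[0,0,-0.43]],[[1,0.27,-0.28],[0,0,-0.43]]])

```text
time_s: 4.15
eef_pos: [0.4722, -0.0794, 0.3702]
tool_rot: [-3.14, 0.001, 1.366]
wrist_force: [0.8, -0.4, 0.3]
grip_width: 0.0853
gripper_force: 0.0
```

```bash
python3 - <<'E'
from h import *
r=snap("wrist","w1")
s=state();print(s["time_s"],s["eef_pos"],s["tool_rot"],s["wrist_force"]);print(r["world_from_camera"].round(3).tolist())
plan([.58,.05,.40,1.57],2)
E
```

```text
4.2 [ 0.47202262 -0.07936811  0.3703727 ] [-3.13973589e+00  6.48747422e-04  1.36516243e+00] [0.5827731  0.24860385 0.63452183]
[[0.979, 0.196, 0.061, 0.485], [-0.205, 0.938, 0.281, -0.008], [-0.002, -0.288, 0.958, 0.513], [0.0, 0.0, 0.0, 1.0]]
[[0.743, 0.396, -0.149], [-0.002, 0.0, -0.205]]
[[0.699, 0.47, -0.149], [-0.002, 0.001, -0.205]]
```

Call:
servo_tool(increments=[[[1,0.35,-0.15],[0,0,-0.2]],[[1,0.35,-0.15],[0,0,-0.2]],[[1,0.35,-0.15],[0,0,-0.2]]])

```text
time_s: 4.58
eef_pos: [0.5278, 0.0137, 0.3857]
tool_rot: [-3.141, 0.0, 1.469]
wrist_force: [-0.4, -0.0, -0.5]
grip_width: 0.0855
gripper_force: 0.0
```

Call:
servo_tool(increments=[[[1,0.45,-0.15],[0,0,-0.2]],[[1,0.45,-0.15],[0,0,-0.2]],[[1,0.45,-0.15],[0,0,-0.2]],[[1,0.45,-0.15],[0,0,-0.2]]])

```text
time_s: 5.08
eef_pos: [0.5819, 0.1062, 0.4008]
tool_rot: [-3.14, 0.001, 1.566]
wrist_force: [1.2, -0.2, 0.4]
grip_width: 0.0854
gripper_force: 0.0
```

```bash
python3 - <<'E'
from h import *
r=snap("wrist","w2")
s=state();print(s["time_s"],s["eef_pos"],s["tool_rot"],s["wrist_force"]);print(r["mtx"].tolist(),r["world_from_camera"].round(3).tolist())
for n in ["green_box","red_box","yellow_box"]:
    print(n,[(np.round(d["location"],3).tolist(),round(d["p"],2)) for d in mark_of(n,"wrist")])
E
```

```text
5.125 [0.58181973 0.10606469 0.40112111] [-3.14087562e+00  8.17798481e-04  1.56539442e+00] [ 0.04609036 -0.05890664  0.73247429]
[[352.76479860725516, 0.0, 323.3980848911034], [0.0, 352.76479860725516, 201.67382114955404], [0.0, 0.0, 1.0]] [[1.0, 0.005, 0.003, 0.58], [-0.006, 0.958, 0.288, 0.179], [-0.001, -0.288, 0.958, 0.543], [0.0, 0.0, 0.0, 1.0]]
green_box [([0.655, 0.118, 0.009], 0.65)]
red_box [([0.659, 0.12, 0.042], 0.84), ([0.801, 0.073, 0.002], 0.81), ([0.472, 0.257, -0.002], 0.81)]
yellow_box [([0.66, 0.12, 0.079], 0.71)]
```

View pics/w2.png

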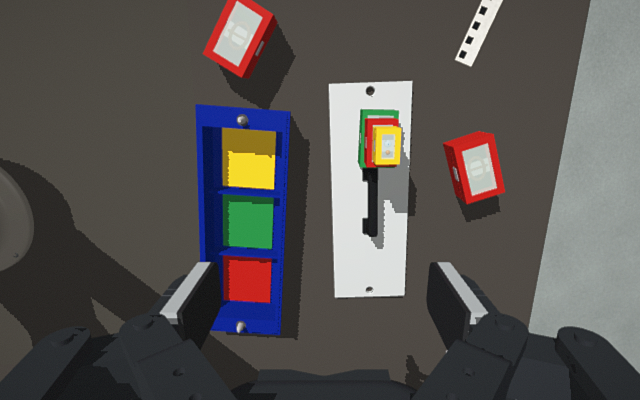

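Wrist view: stack at (383,143), lid holes at (370,91) and (369,289), pins at (242,121) and (240,328). The red look-alikes at (240,35) and (473,167) are clearly bigger, and the target red box is under the yellow one at (370,140). Next is a close crop.

```bash
python3 - <<'E'
import cv2,numpy as np
im=cv2.imread("pics/w2.png")
z=lambda x0,y0,x1,y1,f:cv2.resize(im[y0:y1,x0:x1],None,fx=f,fy=f,interpolation=cv2.INTER_CUBIC)
a=z(350,100,410,175,8)
b=[z(x-9,y-9,x+10,y+10,8) for x,y in((370,91),(369,289),(242,121),(240,328))]
c=np.vstack(b[:3]+[b[3]]);H=max(a.shape[0],c.shape[0])
p=lambda i:np.pad(i,((0,H-i.shape[0]),(0,0),(0,0)))
cv2.imwrite("pics/w2c.png",np.hstack([p(a),p(c)])[:600])
print(H)
E
```

```text
608
```

View pics/w2c.png

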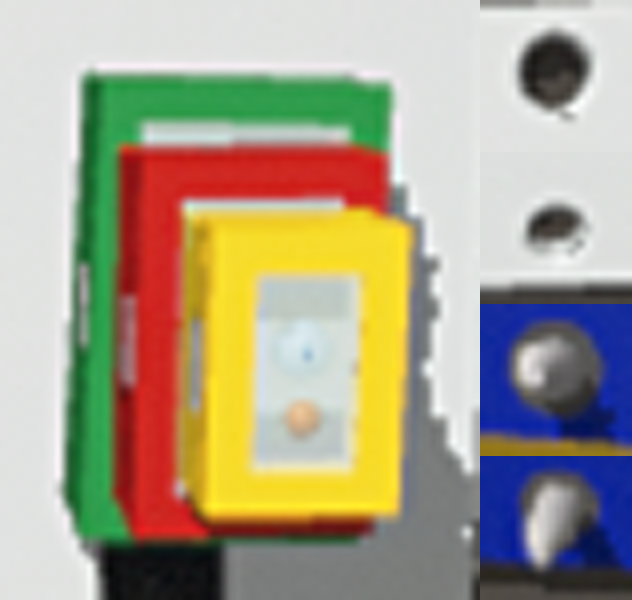

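```bash
python3 - <<'E'
from h import *
K=np.array([[352.765,0,323.398],[0,352.765,201.674],[0,0,1]])
r=snap("wrist")
c=lambda x,y:(x/8-.44+350,y/8-.44+100)
def rect(n,pts,z):
    P=np.array([ray(r,*c(*p),z)[:2] for p in pts]);print(n,P.round(4).tolist())
    return P
Y=rect("Y",[(212,218),(412,224),(400,516),(203,518)],.110)
print(" mid",Y.mean(0).round(4),"left yaw",np.arctan2(-(Y[0]-Y[3])[0],(Y[0]-Y[3])[1]),"right",np.arctan2(-(Y[1]-Y[2])[0],(Y[1]-Y[2])[1]))
for n,p,z,w,l in (("R",[(140,150),(388,150),(133,536)],.078,.040,.062),("G",[(100,78),(390,86),(88,540)],.044,.050,.080)):
    P=rect(n,p,z);d=P[0]-P[2];yaw=np.arctan2(-d[0],d[1]);u=np.array([np.cos(yaw),np.sin(yaw)]);v=np.array([-u[1],u[0]])
    print(" len",np.hypot(*d),"w",np.hypot(*(P[1]-P[0])),"yaw",yaw,"centre",P[0]+u*w/2-v*l/2)
for n,A,B,za,zb in (("lid",(370.4,90.8),(369.4,289.4),.008,.008),("tray",(242.4,120.3),(241.2,324),.052,.052),("traytip",(241.5,121),(239.1,331.5),.067,.067)):
    A,B=ray(r,*A,za),ray(r,*B,zb);d=(A-B)[:2];print(n,A.round(4),B.round(4),((A+B)/2).round(4),"len",np.hypot(*d),"yaw",np.arctan2(-d[0],d[1]))
E
```

```text
Y [[0.6437, 0.1429], [0.674, 0.1418], [0.6747, 0.0971], [0.644, 0.097]]
 mid [0.6591 0.1197] left yaw 0.00611331941679171 right 0.015191333151221377
R [[0.6364, 0.151], [0.6763, 0.1508], [0.6371, 0.088]]
 len 0.06305484537087502 w 0.039957776160322256 yaw 0.010745758124666096 centre [0.65671848 0.12026089]
G [[0.6333, 0.1611], [0.6831, 0.1595], [0.6331, 0.0807]]
 len 0.0804194987974805 w 0.049874254812416696 yaw -0.0015562319528409094 centre [0.65819926 0.12105278]
lid [0.6485 0.1857 0.008 ] [ 0.6572 -0.1394  0.008 ] [0.6529 0.0232 0.008 ] len 0.3252107952458886 yaw 0.026779509781101475
tray [0.4697 0.1479 0.052 ] [ 0.4444 -0.1754  0.052 ] [ 0.457  -0.0138  0.052 ] len 0.3243176847089592 yaw -0.0780811316647857
traytip [0.4718 0.1479 0.067 ] [ 0.4442 -0.1785  0.067 ] [ 0.458  -0.0153  0.067 ] len 0.3276013591317104 yaw -0.08441487601819793
```

```bash
python3 - <<'E'
from h import *
plan([.659,.120,.19,1.58],3)
print();plan([.659,.120,.081,1.58],2,[.659,.120,.19,1.58])
print();plan([.659,.120,.20,1.58],2,[.659,.120,.081,1.58])
Y=[.4655,.0872]
print();plan([*Y,.16,1.492],2,[.659,.12,.181,1.58])
E
```

```text
[[0.045, 0.256, 0.706], [0.0, 0.0, -0.009]]
[[0.044, 0.257, 0.705], [0.0, 0.0, -0.009]]
[[0.043, 0.257, 0.706], [0.001, 0.0, -0.01]]

[[0.0, -0.0, 0.545], [0.0, 0.0, 0.0]]
[[0.0, -0.0, 0.545], [0.0, 0.0, 0.0]]

[[0.0, 0.0, -0.595], [0.0, 0.0, 0.0]]
[[0.0, 0.0, -0.595], [0.0, 0.0, 0.0]]

[[-0.155, -0.969, 0.105], [-0.0, -0.0, 0.088]]
[[-0.198, -0.961, 0.105], [-0.0, -0.0, 0.088]]
```

Call:
servo_tool(increments=[[[0.045,0.256,0.706],[0,0,-0.01]],[[0.045,0.256,0.706],[0,0,-0.01]],[[0.045,0.256,0.706],[0,0,-0.01]]])

```text
time_s: 5.7
eef_pos: [0.6076, 0.1122, 0.3307]
tool_rot: [-3.14, 0.0, 1.572]
wrist_force: [0.5, 0.5, 0.2]
grip_width: 0.0856
gripper_force: 0.0
```

Call:
servo_tool(increments=[[[0.045,0.257,0.706],[0,0,-0.01]],[[0.045,0.257,0.706],[0,0,-0.01]],[[0.045,0.257,0.706],[0,0,-0.01]]])

```text
time_s: 6.08
eef_pos: [0.6336, 0.117, 0.2614]
tool_rot: [3.141, 0.0, 1.578]
wrist_force: [0.4, 0.0, 0.7]
grip_width: 0.0852
gripper_force: 0.0
```

Call:
servo_tool(increments=[[[0.045,0.257,0.706],[0,0,-0.01]],[[0.045,0.257,0.706],[0,0,-0.01]],[[0.045,0.257,0.706],[0,0,-0.01]],[[0.045,0.257,0.706],[0,0,-0.01]]])

```text
time_s: 6.58
eef_pos: [0.66, 0.1218, 0.1927]
tool_rot: [3.137, -0.0, 1.583]
wrist_force: [0.2, 0.9, 0.7]
grip_width: 0.0856
gripper_force: 0.0
```

```bash
python3 - <<'E'
from h import *
s=state();print(s["time_s"],s["eef_pos"],s["tool_rot"],s["wrist_force"])
r=snap("wrist","w3")
for n in ["yellow_box"]: print(n,[(np.round(d["location"],3).tolist(),round(d["p"],2)) for d in mark_of(n,"wrist")])
plan([.659,.120,.081,1.58],2)
E
```

```text
6.575 [0.65999545 0.12182117 0.19270277] [ 3.13721929e+00 -1.57298591e-04  1.58280357e+00] [0.18760315 0.90077637 0.74136541]
yellow_box [([0.662, 0.119, 0.079], 0.97)]
[[-0.009, -0.006, 0.556], [0.004, -0.0, 0.003]]
[[-0.009, -0.005, 0.555], [0.003, -0.0, 0.003]]
```

View pics/w3.png

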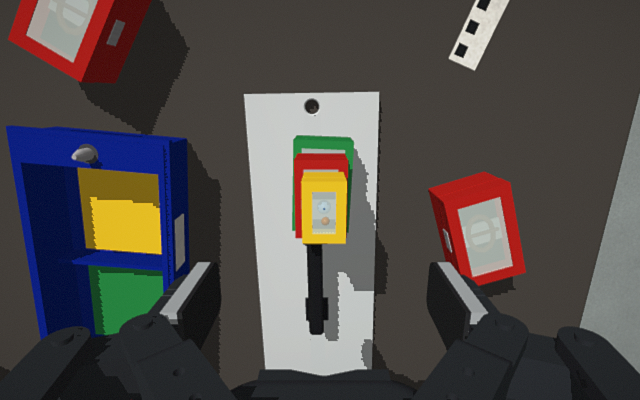

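The view shows the yellow box centred between the fingers at (325,210). Descending to grasp it.

Call:
servo_tool(increments=[[[-0.01,-0.006,0.6],[0.004,0,0]],[[-0.01,-0.006,0.6],[0.004,0,0]],[[-0.01,-0.006,0.6],[0.004,0,0]]])

```text
time_s: 7.05
eef_pos: [0.6596, 0.1209, 0.1318]
tool_rot: [3.141, -0.0, 1.583]
wrist_force: [0.2, 0.6, 0.9]
grip_width: 0.0854
gripper_force: 0.0
```

Call:
servo_tool(increments=[[[-0.01,-0.006,0.25],[0,0,0]],[[-0.01,-0.006,0.51],[0.003,0,0]],[[-0.01,-0.006,0.51],[0.003,0,0]],[[-0.01,-0.006,0.51],[0.003,0,0]]])

```text
time_s: 7.55
eef_pos: [0.6594, 0.1199, 0.0811]
tool_rot: [3.141, -0.0, 1.583]
wrist_force: [0.3, 0.2, -0.2]
grip_width: 0.0854
gripper_force: 0.0
```

Call:
servo_tool(increments=[[[0,0,0],[0,0,0]],[[0,0,0],[0,0,0]],[[0,0,0],[0,0,0]],[[0,0,0],[0,0,0]],[[0,0,0],[0,0,0]],[[0,0,0],[0,0,0]],[[0,0,0],[0,0,0]],[[0,0,0],[0,0,0]]], claw=1)

```text
time_s: 8.55
eef_pos: [0.6584, 0.1198, 0.0791]
tool_rot: [-3.139, 0.0, 1.583]
wrist_force: [-0.3, -0.4, 4.6]
grip_width: 0.0288
gripper_force: 59.7
```

Call:
servo_tool(increments=[[[0,0,-0.3],[0,0,0]],[[0,0,-0.6],[0,0,0]],[[0,0,-0.9],[0,0,0]],[[0,0,-0.9],[0,0,0]]])

```text
time_s: 9.05
eef_pos: [0.6592, 0.1198, 0.1705]
tool_rot: [3.141, -0.0, 1.583]
wrist_force: [-0.4, 0.8, -0.9]
grip_width: 0.0291
gripper_force: 59.3
```

```bash
python3 - <<'E'
from h import *
s=state();print(s["time_s"],s["eef_pos"],s["tool_rot"],s["wrist_force"])
r=snap("wrist")
for n in ["yellow_box","red_box","green_box"]: print(n,[(np.round(d["location"],3).tolist(),round(d["p"],2)) for d in mark_of(n,"wrist")])
plan([.4655,.0872,.12,1.492],2)
plan([.4655,.0872,.0115,1.492],2,[.4655,.0872,.12,1.492])
E
```

```text
9.05 [0.65922175 0.11984119 0.17045093] [ 3.14116870e+00 -9.03170594e-05  1.58287401e+00] [-0.37408992  0.83799014 -0.91939532]
yellow_box []
red_box [([0.658, 0.12, 0.044], 0.94), ([0.806, 0.076, 0.001], 0.87), ([0.469, 0.258, -0.002], 0.7)]
green_box []
[[-0.151, -0.959, 0.239], [-0.007, 0.001, 0.091]]
[[-0.194, -0.952, 0.235], [-0.007, 0.0, 0.09]]
[[-0.0, -0.0, 0.542], [0.0, 0.0, 0.0]]
[[-0.0, -0.0, 0.543], [0.0, 0.0, 0.0]]
```

Call:
servo_tool(increments=[[[-0.15,-0.96,0.24],[0,0,0.09]],[[-0.15,-0.96,0.24],[0,0,0.09]],[[-0.15,-0.96,0.24],[0,0,0.09]]])

```text
time_s: 9.62
eef_pos: [0.5587, 0.1034, 0.1428]
tool_rot: [-3.132, 0.001, 1.538]
wrist_force: [-0.0, 0.4, 0.5]
grip_width: 0.0291
gripper_force: 59.6
```

Call:
servo_tool(increments=[[[-0.194,-0.952,0.24],[0,0,0.09]],[[-0.194,-0.952,0.24],[0,0,0.09]],[[-0.194,-0.952,0.24],[0,0,0.09]],[[-0.194,-0.952,0.24],[0,0,0.09]]])

```text
time_s: 10.12
eef_pos: [0.4684, 0.0874, 0.1215]
tool_rot: [-3.14, 0.0, 1.493]
wrist_force: [0.1, 0.1, 0.3]
grip_width: 0.0292
gripper_force: 59.8
```

```bash
python3 - <<'E'
from h import *
s=state();print(s["time_s"],s["eef_pos"],s["tool_rot"],s["wrist_force"])
r=snap("wrist","w4")
plan([.4655,.0872,.0115,1.492],2)
E
```

```text
10.125 [0.4683676  0.08740273 0.12148189] [-3.14029267e+00  1.31455366e-04  1.49264432e+00] [0.1049842  0.10957821 0.33791669]
[[-0.002, -0.014, 0.55], [-0.001, 0.0, 0.001]]
[[-0.002, -0.014, 0.55], [-0.002, 0.0, 0.001]]
```

View pics/w4.png

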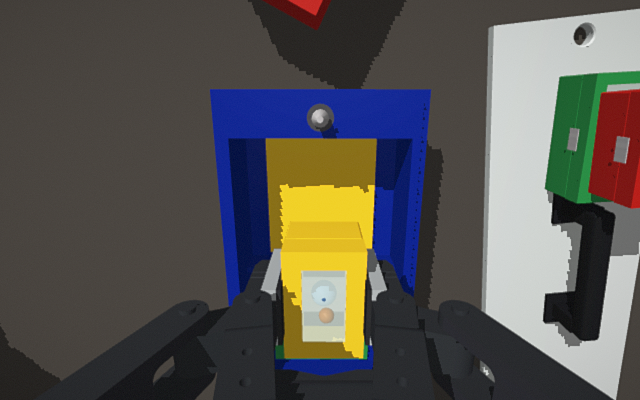

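Yellow box is held upright and lined up with its bay, with the pin at (320,117). Lowering it.

Call:
servo_tool(increments=[[[0,-0.015,0.3],[0,0,0]],[[0,-0.028,0.6],[0,0,0]],[[0,-0.028,0.8],[0,0,0]],[[0,-0.028,0.8],[0,0,0]]])

```text
time_s: 10.68
eef_pos: [0.4638, 0.0876, 0.04]
tool_rot: [-3.136, 0.001, 1.493]
wrist_force: [-0.7, 0.5, 0.2]
grip_width: 0.0292
gripper_force: 59.8
```

Call:
servo_tool(increments=[[[0,0,0.15],[0,0,0]],[[0,0,0.29],[0,0,0]],[[0,0,0.29],[0,0,0]],[[0,0,0.29],[0,0,0]]])

```text
time_s: 11.18
eef_pos: [0.4638, 0.0876, 0.0126]
tool_rot: [-3.139, 0.0, 1.493]
wrist_force: [0.4, 0.8, -1.3]
grip_width: 0.0293
gripper_force: 59.8
```

Call:
servo_tool(increments=[[[0,0,0.01],[0,0,0]],[[0,0,0.015],[0,0,0]],[[0,0,0.015],[0,0,0]]])

```text
time_s: 11.55
eef_pos: [0.4634, 0.0875, 0.0108]
tool_rot: [-3.138, 0.0, 1.493]
wrist_force: [0.5, -0.7, -0.9]
grip_width: 0.0288
gripper_force: 59.8
```

Call:
servo_tool(increments=[[[0,0.02,0.01],[0,0,0]],[[0,0.02,0.01],[0,0,0]],[[0,0.02,0.01],[0,0,0]]])

```text
time_s: 11.92
eef_pos: [0.4653, 0.0874, 0.0096]
tool_rot: [-3.138, 0.0, 1.493]
wrist_force: [0.1, 0.2, -0.5]
grip_width: 0.029
gripper_force: 59.8
```

Call:
servo_tool(increments=[[[0,0,0.01],[0,0,0]],[[0,0,0.01],[0,0,0]]])

```text
time_s: 12.18
eef_pos: [0.4654, 0.0874, 0.0091]
tool_rot: [-3.138, 0.0, 1.493]
wrist_force: [-2.1, 0.2, 4.9]
grip_width: 0.029
gripper_force: 60.5
```

Call:
servo_tool(increments=[[[0,0,0],[0,0,0]],[[0,0,0],[0,0,0]],[[0,0,0],[0,0,0]],[[0,0,-0.02],[0,0,0]],[[0,0,-0.4],[0,0,0]],[[0,0,-0.8],[0,0,0]],[[0,0,-1],[0,0,0]]], claw=-0.4)

```text
time_s: 13.05
eef_pos: [0.4664, 0.0875, 0.1108]
tool_rot: [-3.141, 0.0, 1.493]
wrist_force: [0.9, 0.2, -0.7]
grip_width: 0.06
gripper_force: 0.0
```

Call:
servo_tool(increments=[[[0,0,-0.6],[0,0,0]],[[0,0,-0.6],[0,0,0]],[[0,0,-0.6],[0,0,0]]], claw=-1)

```text
time_s: 13.42
eef_pos: [0.4655, 0.0874, 0.1684]
tool_rot: [-3.138, 0.0, 1.493]
wrist_force: [-0.7, -1.1, -0.1]
grip_width: 0.0855
gripper_force: 0.0
```

```bash
python3 - <<'E'
from h import *
s=state();print(s["time_s"],s["eef_pos"],s["tool_rot"],s["wrist_force"])
r=snap("wrist","w5")
for n in ["yellow_box","red_box","green_box"]: print(n,[(np.round(d["location"],3).tolist(),round(d["p"],2)) for d in mark_of(n,"wrist")])
plan([.657,.120,.165,1.581],2)
plan([.657,.120,.046,1.581],2,[.657,.120,.165,1.581])
E
```

```text
13.425 [0.46545945 0.08740206 0.168365  ] [-3.13787340e+00  4.35013957e-04  1.49283547e+00] [-0.73715946 -1.10141297 -0.14884687]
yellow_box [([0.464, 0.089, 0.012], 0.83)]
red_box [([0.656, 0.123, 0.043], 0.57), ([0.449, -0.115, 0.005], 0.43)]
green_box [([0.656, 0.117, 0.005], 0.94)]
[[0.237, 0.944, 0.006], [-0.006, 0.0, -0.088]]
[[0.196, 0.953, 0.009], [-0.006, 0.001, -0.088]]
[[0.0, -0.0, 0.595], [0.0, 0.0, 0.0]]
[[0.0, -0.0, 0.595], [0.0, 0.0, 0.0]]
```

View pics/w5.png

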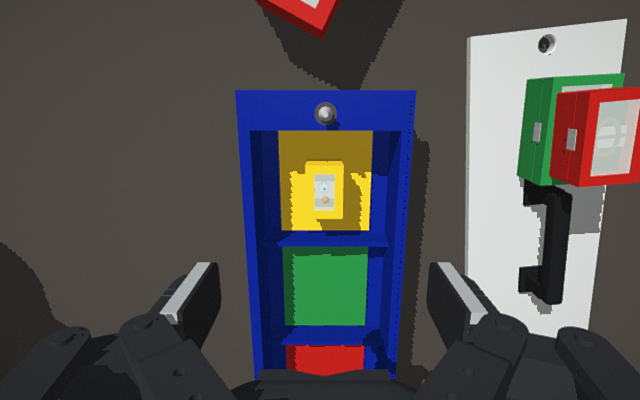

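Yellow box stands in the middle of its card at (325,190). Now the red box.

Call:
servo_tool(increments=[[[0.237,0.944,0],[0,0,-0.088]],[[0.237,0.944,0],[0,0,-0.088]],[[0.237,0.944,0],[0,0,-0.088]]])

```text
time_s: 14.0
eef_pos: [0.563, 0.1038, 0.1665]
tool_rot: [-3.137, 0.0, 1.537]
wrist_force: [0.2, -0.2, 0.2]
grip_width: 0.0853
gripper_force: 0.0
```

Call:
servo_tool(increments=[[[0.196,0.953,0],[0,0,-0.088]],[[0.196,0.953,0],[0,0,-0.088]],[[0.196,0.953,0],[0,0,-0.088]],[[0.196,0.953,0],[0,0,-0.088]]])

```text
time_s: 14.5
eef_pos: [0.6563, 0.1199, 0.1671]
tool_rot: [-3.135, 0.0, 1.581]
wrist_force: [-0.7, 0.2, 0.5]
grip_width: 0.0856
gripper_force: 0.0
```

```bash
python3 - <<'E'
from h import *
s=state();print(s["time_s"],s["eef_pos"],s["tool_rot"],s["wrist_force"])
r=snap("wrist","w6",(240,80,420,260),3)
for n in ["red_box","green_box"]: print(n,[(np.round(d["location"],3).tolist(),round(d["p"],2)) for d in mark_of(n,"wrist")])
plan([.657,.120,.046,1.581],2)
c=proj(r,[[.637,.089,.078],[.677,.089,.078],[.677,.151,.078],[.637,.151,.078]]);print((c-[240,80])*3)
E
```

```text
14.5 [0.65626794 0.11988482 0.16711901] [-3.13543318e+00  2.85130309e-04  1.58080938e+00] [-0.69566183  0.18165754  0.54730719]
red_box [([0.472, 0.259, -0.004], 0.7), ([0.659, 0.122, 0.046], 0.69), ([0.802, 0.078, 0.001], 0.65)]
green_box []
[[0.0, 0.004, 0.611], [-0.004, 0.0, -0.0]]
[[0.001, 0.003, 0.612], [-0.004, 0.0, -0.0]]
[[179.38184039 500.44579046]
 [347.49850771 502.26431137]
 [357.40595021 244.04524533]
 [176.48903003 242.24483058]]
```

View pics/w6.png

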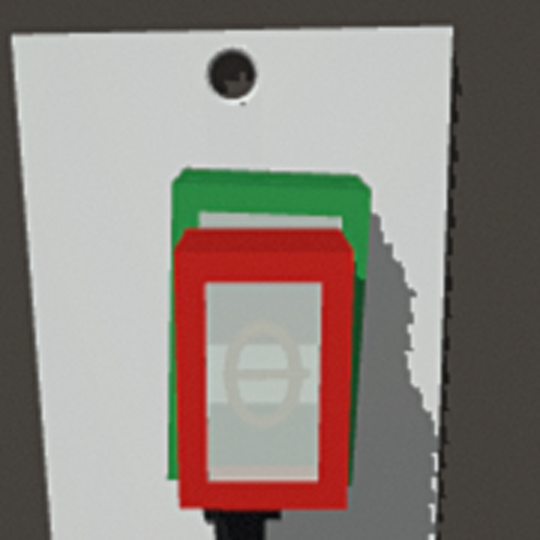

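The red box top face runs from (177,250) to (347,508) in the crop, so its centre is about (0.657, 0.118). Descending.

Call:
servo_tool(increments=[[[-0.007,0.004,0.35],[-0.004,0,0]],[[-0.014,0.007,0.7],[-0.008,0,0]],[[-0.014,0.007,0.7],[-0.008,0,0]],[[-0.014,0.007,0.7],[-0.008,0,0]]])

```text
time_s: 15.15
eef_pos: [0.6588, 0.1187, 0.0998]
tool_rot: [3.139, -0.0, 1.581]
wrist_force: [0.8, 0.4, 0.0]
grip_width: 0.0855
gripper_force: 0.0
```

Call:
servo_tool(increments=[[[0,0,0.25],[0,0,0]],[[0,0,0.51],[0,0,0]],[[0,0,0.51],[0,0,0]],[[0,0,0.51],[0,0,0]]])

```text
time_s: 15.65
eef_pos: [0.6595, 0.1187, 0.0492]
tool_rot: [3.138, -0.0, 1.581]
wrist_force: [-0.1, 0.2, 0.2]
grip_width: 0.0853
gripper_force: 0.0
```

Call:
servo_tool(increments=[[[0,0,0],[0,0,0]],[[0,0,0],[0,0,0]],[[0,0,0],[0,0,0]],[[0,0,0],[0,0,0]],[[0,0,0],[0,0,0]],[[0,0,0],[0,0,0]],[[0,0,0],[0,0,0]],[[0,0,0],[0,0,0]]], claw=1)

```text
time_s: 16.65
eef_pos: [0.6587, 0.1187, 0.0479]
tool_rot: [3.14, 0.0, 1.581]
wrist_force: [0.0, -0.2, 5.8]
grip_width: 0.0391
gripper_force: 61.8
```

Call:
servo_tool(increments=[[[0,0,-0.3],[0,0,0]],[[0,0,-0.6],[0,0,0]],[[0,0,-0.9],[0,0,0]],[[0,0,-0.9],[0,0,0]]])

```text
time_s: 17.15
eef_pos: [0.6594, 0.1188, 0.1392]
tool_rot: [3.136, -0.0, 1.581]
wrist_force: [0.1, 0.1, -1.0]
grip_width: 0.039
gripper_force: 61.0
```

```bash
python3 - <<'E'
from h import *
s=state();print(s["time_s"],s["eef_pos"],s["tool_rot"],s["wrist_force"],s["grip_width"])
plan([.4495,-.1162,.13,1.492],3)
E
```

```text
17.15 [0.65943365 0.11875407 0.13921023] [ 3.13644786e+00 -1.71573111e-04  1.58082770e+00] [ 0.06938131  0.14915292 -1.04823093] 0.0390223208035369
[[-0.776, -0.708, 0.027], [0.003, -0.0, 0.059]]
[[-0.797, -0.684, 0.028], [0.004, -0.0, 0.059]]
[[-0.816, -0.661, 0.029], [0.003, -0.001, 0.06]]
```

Call:
servo_tool(increments=[[[-0.776,-0.708,0.03],[0,0,0.06]],[[-0.776,-0.708,0.03],[0,0,0.06]],[[-0.776,-0.708,0.03],[0,0,0.06]]])

```text
time_s: 17.52
eef_pos: [0.5855, 0.0385, 0.1323]
tool_rot: [-3.137, 0.0, 1.548]
wrist_force: [0.5, 1.1, -1.2]
grip_width: 0.0393
gripper_force: 61.2
```

Call:
servo_tool(increments=[[[-0.797,-0.684,0.03],[0,0,0.06]],[[-0.797,-0.684,0.03],[0,0,0.06]],[[-0.797,-0.684,0.03],[0,0,0.06]]])

```text
time_s: 17.9
eef_pos: [0.5168, -0.0391, 0.13]
tool_rot: [-3.14, -0.0, 1.518]
wrist_force: [0.5, -0.1, -0.7]
grip_width: 0.0389
gripper_force: 61.4
```

Call:
servo_tool(increments=[[[-0.816,-0.661,0.03],[0.003,0,0.06]],[[-0.816,-0.661,0.03],[0.003,0,0.06]],[[-0.816,-0.661,0.03],[0.003,0,0.06]],[[-0.816,-0.661,0.03],[0.003,0,0.06]]])

```text
time_s: 18.4
eef_pos: [0.4493, -0.1157, 0.1277]
tool_rot: [-3.141, -0.0, 1.491]
wrist_force: [1.0, 0.1, -1.6]
grip_width: 0.0391
gripper_force: 61.4
```

```bash
python3 - <<'E'
from h import *
s=state();print(s["time_s"],s["eef_pos"],s["tool_rot"],s["wrist_force"],s["grip_width"])
plan([.4495,-.1162,.016,1.492],2)
E
```

```text
18.4 [ 0.44926417 -0.11568456  0.12770027] [-3.14131073e+00 -2.71497198e-04  1.49102034e+00] [ 0.95222277  0.07655074 -1.55024948] 0.03914999459057139
[[-0.003, 0.002, 0.559], [-0.0, -0.0, -0.001]]
[[-0.002, 0.001, 0.558], [-0.001, -0.001, -0.001]]
```

Call:
servo_tool(increments=[[[-0.005,0.003,0.4],[0,0,0]],[[-0.005,0.003,0.8],[0,0,0]],[[-0.005,0.003,0.8],[0,0,0]],[[-0.005,0.003,0.8],[0,0,0]]])

```text
time_s: 18.9
eef_pos: [0.4496, -0.1164, 0.0488]
tool_rot: [3.141, 0.0, 1.492]
wrist_force: [-0.3, -0.5, -0.8]
grip_width: 0.0392
gripper_force: 61.3
```

Call:
servo_tool(increments=[[[0,0,0.15],[0,0,0]],[[0,0,0.31],[0,0,0]],[[0,0,0.31],[0,0,0]],[[0,0,0.31],[0,0,0]]])

```text
time_s: 19.4
eef_pos: [0.4493, -0.117, 0.0182]
tool_rot: [3.14, 0.001, 1.491]
wrist_force: [0.9, -0.7, -1.4]
grip_width: 0.0392
gripper_force: 61.3
```

Call:
servo_tool(increments=[[[0,0,0.01],[0,0,0]],[[0,0,0.02],[0,0,0]],[[0,0,0.02],[0,0,0]]])

```text
time_s: 19.77
eef_pos: [0.4483, -0.1167, 0.015]
tool_rot: [-3.141, 0.0, 1.491]
wrist_force: [0.9, -0.0, -1.5]
grip_width: 0.0392
gripper_force: 61.3
```

Call:
servo_tool(increments=[[[0.003,0.01,0.01],[0,0,0]],[[0.003,0.01,0.02],[0,0,0]],[[0.003,0.01,0.02],[0,0,0]]])

```text
time_s: 20.15
eef_pos: [0.4492, -0.1164, 0.0128]
tool_rot: [-3.14, 0.0, 1.491]
wrist_force: [-0.3, 0.4, -1.1]
grip_width: 0.039
gripper_force: 61.3
```

Call:
servo_tool(increments=[[[0,0,0.01],[0,0,0]],[[0,0,0.01],[0,0,0]]])

```text
time_s: 20.4
eef_pos: [0.4493, -0.1165, 0.0119]
tool_rot: [-3.141, 0.0, 1.491]
wrist_force: [1.1, 0.1, -0.7]
grip_width: 0.0387
gripper_force: 61.4
```

Call:
servo_tool(increments=[[[0,0,0.008],[0,0,0]],[[0,0,0.008],[0,0,0]]])

```text
time_s: 20.65
eef_pos: [0.4492, -0.1165, 0.0118]
tool_rot: [-3.141, 0.0, 1.491]
wrist_force: [-2.8, 1.1, 9.3]
grip_width: 0.0392
gripper_force: 62.6
```

Call:
servo_tool(increments=[[[0,0,-0.004],[0,0,0]],[[0,0,-0.004],[0,0,0]],[[0,0,-0.004],[0,0,0]],[[0,0,-0.03],[0,0,0]],[[0,0,-0.4],[0,0,0]],[[0,0,-0.8],[0,0,0]],[[0,0,-1],[0,0,0]]], claw=-0.6)

```text
time_s: 21.52
eef_pos: [0.4501, -0.1168, 0.1132]
tool_rot: [3.14, 0.001, 1.491]
wrist_force: [-0.6, -0.0, -0.8]
grip_width: 0.0685
gripper_force: 0.0
```

Call:
servo_tool(increments=[[[0,0,-0.4],[0,0,0]],[[0,0,-0.4],[0,0,0]],[[0,0,-0.4],[0,0,0]]], claw=-1)

```text
time_s: 21.9
eef_pos: [0.449, -0.1163, 0.1507]
tool_rot: [-3.14, -0.0, 1.491]
wrist_force: [0.4, -0.6, 0.0]
grip_width: 0.0854
gripper_force: 0.0
```

```bash
python3 - <<'E'
from h import *
s=state();print(s["time_s"],s["eef_pos"],s["tool_rot"],s["wrist_force"],s["grip_width"])
r=snap("wrist")
for n in ["red_box","green_box","yellow_box"]: print(n,[(np.round(d["location"],3).tolist(),round(d["p"],2)) for d in mark_of(n,"wrist")])
plan([.658,.1205,.145,1.572],3)
E
```

```text
21.9 [ 0.44898397 -0.11631821  0.1506971 ] [-3.14005701e+00 -7.40309252e-05  1.49079734e+00] [ 0.35225414 -0.57011376  0.00372473] 0.08536811914316736
red_box [([0.45, -0.114, 0.009], 0.61)]
green_box []
yellow_box []
[[0.842, 0.632, 0.016], [-0.002, -0.0, -0.054]]
[[0.825, 0.654, 0.016], [-0.002, -0.001, -0.054]]
[[0.807, 0.677, 0.017], [-0.002, -0.0, -0.054]]
```

Call:
servo_tool(increments=[[[0.842,0.632,0.016],[0,0,-0.054]],[[0.842,0.632,0.016],[0,0,-0.054]],[[0.842,0.632,0.016],[0,0,-0.054]]])

```text
time_s: 22.48
eef_pos: [0.5201, -0.0356, 0.1484]
tool_rot: [-3.14, -0.001, 1.521]
wrist_force: [-0.0, -0.4, 0.4]
grip_width: 0.0854
gripper_force: 0.0
```

Call:
servo_tool(increments=[[[0.825,0.654,0.016],[0,0,-0.054]],[[0.825,0.654,0.016],[0,0,-0.054]],[[0.825,0.654,0.016],[0,0,-0.054]]])

```text
time_s: 22.85
eef_pos: [0.5893, 0.0427, 0.1466]
tool_rot: [-3.139, -0.0, 1.547]
wrist_force: [0.1, -1.0, -0.1]
grip_width: 0.0853
gripper_force: 0.0
```

Call:
servo_tool(increments=[[[0.807,0.677,0.016],[-0.003,0,-0.054]],[[0.807,0.677,0.016],[-0.003,0,-0.054]],[[0.807,0.677,0.016],[-0.003,0,-0.054]],[[0.807,0.677,0.016],[-0.003,0,-0.054]]])

```text
time_s: 23.35
eef_pos: [0.6576, 0.1187, 0.1454]
tool_rot: [-3.14, 0.001, 1.571]
wrist_force: [0.1, -0.4, 0.8]
grip_width: 0.0853
gripper_force: 0.0
```

```bash
python3 - <<'E'
from h import *
s=state();print(s["time_s"],s["eef_pos"],s["tool_rot"],s["wrist_force"])
r=snap("wrist","w7",(240,80,420,260),3)
for n in ["green_box"]: print(n,[(np.round(d["location"],3).tolist(),round(d["p"],2)) for d in mark_of(n,"wrist")])
plan([.658,.1205,.010,1.572],2)
c=proj(r,[[.633,.0805,.044],[.683,.0805,.044],[.683,.1605,.044],[.633,.1605,.044]]);print((c-[240,80])*3)
E
```

```text
23.35 [0.65756419 0.11870316 0.14536954] [-3.13991637e+00  7.94191898e-04  1.57095866e+00] [ 0.09401677 -0.42529952  0.82700249]
green_box [([0.66, 0.12, 0.006], 0.94), ([0.468, 0.089, 0.006], 0.53)]
[[0.01, 0.001, 0.68], [-0.0, 0.0, -0.002]]
[[0.01, 0.002, 0.681], [-0.001, 0.001, -0.001]]
[[161.59150297 507.90093749]
 [360.79123376 507.88355489]
 [370.96033844 187.17555175]
 [152.86226254 187.32907561]]
```

View pics/w7.png

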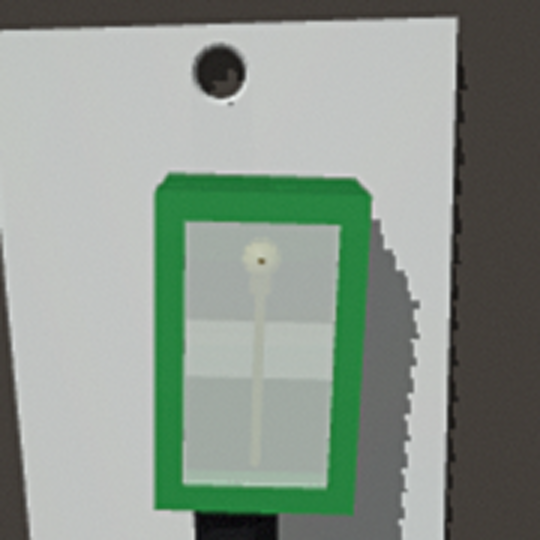

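Green box top face has corners (155,187), (371,195), (354,514), (156,510) in the crop, which puts its centre near (0.6574, 0.1195) at yaw −0.025.

Call:
servo_tool(increments=[[[0.008,0,0.4],[0,0,0.05]],[[0.008,0,0.8],[0,0,0.05]],[[0.008,0,0.8],[0,0,0.05]],[[0.008,0,0.8],[0,0,0.05]]])

```text
time_s: 23.95
eef_pos: [0.6594, 0.1204, 0.068]
tool_rot: [3.139, -0.0, 1.546]
wrist_force: [-0.7, 0.1, 0.1]
grip_width: 0.0857
gripper_force: 0.0
```

Call:
servo_tool(increments=[[[0,0,0.25],[0,0,0]],[[0,0,0.51],[0,0,0]],[[0,0,0.51],[0,0,0]],[[0,0,0.51],[0,0,0]]])

```text
time_s: 24.45
eef_pos: [0.6601, 0.121, 0.0175]
tool_rot: [3.138, -0.0, 1.547]
wrist_force: [0.1, -0.6, -0.1]
grip_width: 0.0855
gripper_force: 0.0
```

Call:
servo_tool(increments=[[[0,0,0],[0,0,0]],[[0,0,0],[0,0,0]],[[0,0,0],[0,0,0]],[[0,0,0],[0,0,0]],[[0,0,0],[0,0,0]],[[0,0,0],[0,0,0]],[[0,0,0],[0,0,0]],[[0,0,0],[0,0,0]]], claw=1)

```text
time_s: 25.45
eef_pos: [0.6594, 0.1211, 0.0164]
tool_rot: [3.139, -0.0, 1.547]
wrist_force: [-1.5, -0.8, 6.2]
grip_width: 0.0492
gripper_force: 63.7
```

Call:
servo_tool(increments=[[[0,0,-0.3],[0,0,0]],[[0,0,-0.6],[0,0,0]],[[0,0,-1],[0,0,0]],[[0,0,-1],[0,0,0]]])

```text
time_s: 25.95
eef_pos: [0.6606, 0.1212, 0.1189]
tool_rot: [3.134, -0.001, 1.547]
wrist_force: [-0.7, -0.1, -1.2]
grip_width: 0.049
gripper_force: 63.1
```

```bash
python3 - <<'E'
from h import *
s=state();print(s["time_s"],s["eef_pos"],s["tool_rot"],s["wrist_force"],s["grip_width"])
plan([.4575,-.0145,.12,1.492],3)
E
```

```text
25.95 [0.66055616 0.12119318 0.1188733 ] [ 3.13412725e+00 -6.16103436e-04  1.54686276e+00] [-0.67574137 -0.09669384 -1.15142095] 0.049005119977006746
[[-0.468, -0.666, -0.009], [0.005, -0.001, 0.037]]
[[-0.481, -0.657, -0.007], [0.005, -0.0, 0.036]]
[[-0.492, -0.648, -0.006], [0.005, -0.001, 0.037]]
```

Call:
servo_tool(increments=[[[-0.468,-0.666,0],[0.005,0,0.037]],[[-0.468,-0.666,0],[0.005,0,0.037]],[[-0.468,-0.666,0],[0.005,0,0.037]]])

```text
time_s: 26.32
eef_pos: [0.5895, 0.0752, 0.1142]
tool_rot: [-3.137, 0.0, 1.527]
wrist_force: [0.8, 0.8, -1.9]
grip_width: 0.0491
gripper_force: 63.2
```

Call:
servo_tool(increments=[[[-0.481,-0.657,0],[0.005,0,0.037]],[[-0.481,-0.657,0],[0.005,0,0.037]],[[-0.481,-0.657,0],[0.005,0,0.037]]])

```text
time_s: 26.7
eef_pos: [0.5234, 0.0304, 0.115]
tool_rot: [-3.137, -0.0, 1.509]
wrist_force: [0.3, 0.5, -1.0]
grip_width: 0.0487
gripper_force: 63.2
```

Call:
servo_tool(increments=[[[-0.485,-0.648,0],[0.005,0,0.037]],[[-0.485,-0.648,0],[0.005,0,0.037]],[[-0.485,-0.648,0],[0.005,0,0.037]],[[-0.485,-0.648,0],[0.005,0,0.037]]])

```text
time_s: 27.2
eef_pos: [0.4575, -0.0135, 0.1157]
tool_rot: [-3.137, 0.0, 1.492]
wrist_force: [0.1, 1.3, -1.2]
grip_width: 0.0488
gripper_force: 63.3
```

```bash
python3 - <<'E'
from h import *
s=state();print(s["time_s"],s["eef_pos"],s["tool_rot"],s["wrist_force"],s["grip_width"])
plan([.4576,-.013,.020,1.492],2)
E
```

```text
27.2 [ 0.45751036 -0.0134606   0.11565803] [-3.13654198e+00  1.06805956e-04  1.49181183e+00] [ 0.07756859  1.27595333 -1.18562595] 0.048842448169296136
[[0.002, 0.003, 0.478], [-0.005, 0.0, -0.0]]
[[0.003, 0.001, 0.479], [-0.005, 0.0, -0.0]]
```

Call:
servo_tool(increments=[[[0.004,0.003,0.35],[-0.01,0,0]],[[0.004,0.003,0.7],[-0.01,0,0]],[[0.004,0.003,0.7],[-0.01,0,0]],[[0.004,0.003,0.7],[-0.01,0,0]]])

```text
time_s: 27.7
eef_pos: [0.4567, -0.0132, 0.0462]
tool_rot: [-3.141, 0.0, 1.492]
wrist_force: [0.4, 1.5, -0.6]
grip_width: 0.0488
gripper_force: 63.1
```

Call:
servo_tool(increments=[[[0,0,0.15],[0,0,0]],[[0,0,0.25],[0,0,0]],[[0,0,0.25],[0,0,0]],[[0,0,0.25],[0,0,0]]])

```text
time_s: 28.2
eef_pos: [0.4558, -0.0135, 0.021]
tool_rot: [-3.141, 0.0, 1.491]
wrist_force: [0.0, 0.3, -1.0]
grip_width: 0.0489
gripper_force: 63.2
```

Call:
servo_tool(increments=[[[0,0,0.01],[0,0,0]],[[0,0,0.02],[0,0,0]],[[0,0,0.02],[0,0,0]]])

```text
time_s: 28.58
eef_pos: [0.4553, -0.0135, 0.0185]
tool_rot: [-3.14, 0.0, 1.491]
wrist_force: [-0.3, 0.5, -1.8]
grip_width: 0.0493
gripper_force: 63.2
```

Call:
servo_tool(increments=[[[0.002,0.02,0.01],[0,0,0]],[[0.002,0.02,0.015],[0,0,0]],[[0.002,0.02,0.015],[0,0,0]]])

```text
time_s: 28.95
eef_pos: [0.4573, -0.0134, 0.0169]
tool_rot: [-3.139, 0.0, 1.491]
wrist_force: [0.3, 0.0, -0.5]
grip_width: 0.0491
gripper_force: 63.2
```

Call:
servo_tool(increments=[[[0,0,0.008],[0,0,0]],[[0,0,0.008],[0,0,0]]])

```text
time_s: 29.2
eef_pos: [0.4574, -0.0134, 0.0164]
tool_rot: [-3.14, 0.0, 1.491]
wrist_force: [-1.6, -0.1, 3.7]
grip_width: 0.0492
gripper_force: 63.6
```

Call:
servo_tool(increments=[[[0,0,0],[0,0,0]],[[0,0,0],[0,0,0]],[[0,0,0],[0,0,0]],[[0,0,-0.03],[0,0,0]],[[0,0,-0.4],[0,0,0]],[[0,0,-0.8],[0,0,0]],[[0,0,-1],[0,0,0]]], claw=-0.65)

```text
time_s: 30.08
eef_pos: [0.4584, -0.0136, 0.1183]
tool_rot: [3.141, 0.001, 1.491]
wrist_force: [-0.6, 0.0, -0.2]
grip_width: 0.0706
gripper_force: 0.0
```

```bash
python3 - <<'E'
from h import *
s=state();print(s["time_s"],s["eef_pos"],s["tool_rot"],s["wrist_force"],s["grip_width"])
plan([.585,.105,.38,1.596],3)
E
```

```text
30.075 [ 0.45835519 -0.0135721   0.1183225 ] [3.14056086e+00 5.24309221e-04 1.49134724e+00] [-0.62331619  0.02736553 -0.21213148] 0.07059190307707454
[[0.427, 0.39, -0.872], [0.001, 0.0, -0.07]]
[[0.413, 0.405, -0.872], [0.0, 0.001, -0.07]]
[[0.399, 0.419, -0.872], [0.001, 0.0, -0.069]]
```

Call:
servo_tool(increments=[[[0.427,0.39,-0.872],[0,0,-0.07]],[[0.427,0.39,-0.872],[0,0,-0.07]],[[0.427,0.39,-0.872],[0,0,-0.07]]], claw=-1)

```text
time_s: 30.45
eef_pos: [0.5022, 0.0268, 0.2061]
tool_rot: [3.137, 0.0, 1.528]
wrist_force: [1.2, -0.4, -0.8]
grip_width: 0.0853
gripper_force: 0.0
```

Call:
servo_tool(increments=[[[0.413,0.405,-0.872],[0,0,-0.07]],[[0.413,0.405,-0.872],[0,0,-0.07]],[[0.413,0.405,-0.872],[0,0,-0.07]]])

```text
time_s: 30.82
eef_pos: [0.5436, 0.066, 0.2918]
tool_rot: [3.14, 0.0, 1.562]
wrist_force: [-0.8, 0.6, -0.2]
grip_width: 0.0852
gripper_force: 0.0
```

Call:
servo_tool(increments=[[[0.4,0.42,-0.872],[0,0,-0.07]],[[0.4,0.42,-0.872],[0,0,-0.07]],[[0.4,0.42,-0.872],[0,0,-0.07]],[[0.4,0.42,-0.872],[0,0,-0.07]],[[0.4,0.42,-0.872],[0,0,-0.07]],[[0.4,0.42,-0.872],[0,0,-0.07]]])

```text
time_s: 31.58
eef_pos: [0.5846, 0.1046, 0.3767]
tool_rot: [-3.138, 0.0, 1.596]
wrist_force: [0.5, -0.1, 0.5]
grip_width: 0.0851
gripper_force: 0.0
```

```bash
python3 - <<'E'
from h import *
s=state();print(s["time_s"],s["eef_pos"],s["tool_rot"])
r=snap("wrist","w8raw")
np.savez("r8.npz",mtx=r["mtx"],world_from_camera=r["world_from_camera"])
im=r["pixels"]
yaw=-.079;T=np.array([.4575,-.0145]);e=np.array([-np.sin(yaw),np.cos(yaw)])
L=np.array([.6527,.0225]);l=np.array([-np.sin(.025),np.cos(.025)])
pts=[np.r_[L+.163*l,.008],np.r_[L-.163*l,.008],np.r_[T+.163*e,.060],np.r_[T-.163*e,.060]]
c=proj(r,pts);print(c.round(1).tolist())
z=lambda x0,y0,x1,y1,f:cv2.resize(im[y0:y1,x0:x1],None,fx=f,fy=f,interpolation=cv2.INTER_CUBIC)
b=[];o=[]
for u,v in c.round().astype(int): o.append((int(u-12),int(v-12)));b.append(z(u-12,v-12,u+12,v+12,6))
print("crop origins",o)
x0,y0=int(c[2,0]-60),int(c[2,1]-20)
a=z(x0,y0,x0+125,y0+250,2.4)[:600];print("tray crop",x0,y0)
col=np.vstack(b);H=600
p=lambda i:np.pad(i[:H],((0,H-min(H,i.shape[0])),(0,0),(0,0)))
cv2.imwrite("pics/w8.png",np.hstack([p(a),p(col)]))
E
```

```text
31.575 [0.58455889 0.10460443 0.37665799] [-3.13785851e+00  1.09714711e-04  1.59571148e+00]
[[373.7, 90.8], [365.8, 298.2], [237.0, 117.7], [230.1, 334.6]]
crop origins [(362, 79), (354, 286), (225, 106), (218, 323)]
tray crop 176 97
```

View pics/w8.png

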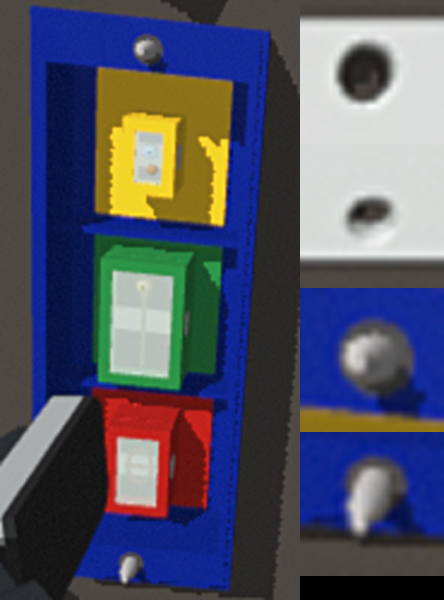

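All three boxes stand upright on their own cards. Next I refine the hole and pin positions.

```bash
python3 - <<'E'
from h import *
r=np.load("r8.npz")
for n,A,B,za,zb in (("lid",(372.4,90.6),(365.2,297.6),.008,.008),("tray",(237.4,117.1),(230.4,331.4),.054,.052),("traytip",(237.0,116.5),(228.2,338.),.067,.067)):
    A,B=ray(r,*A,za),ray(r,*B,zb);d=(A-B)[:2];print(n,A.round(4),B.round(4),((A+B)/2).round(4),"len",np.hypot(*d),"yaw",np.arctan2(-d[0],d[1]))
plan([.652,.0225,.20,1.596],2)
E
```

```text
lid [0.6468 0.1857 0.008 ] [ 0.6557 -0.1393  0.008 ] [0.6512 0.0232 0.008 ] len 0.3251981037326664 yaw 0.027168550641460756
tray [0.4695 0.1484 0.054 ] [ 0.4431 -0.1773  0.052 ] [ 0.4563 -0.0145  0.053 ] len 0.3267692922378018 yaw -0.08091405602699848
traytip [0.4722 0.1499 0.067 ] [ 0.4436 -0.1778  0.067 ] [ 0.4579 -0.014   0.067 ] len 0.3289413516063322 yaw -0.08699758285592088
[[-0.419, 0.329, 0.884], [-0.003, 0.0, -0.0]]
[[-0.42, 0.328, 0.884], [-0.003, 0.0, -0.0]]
```

```bash
python3 - <<'E'
from h import *
r=np.load("r8.npz");im=cv2.imread("pics/w8raw.png")
hsv=cv2.cvtColor(im,cv2.COLOR_BGR2HSV)
# clear window on top of each box = low saturation blob; its centre = box centre (z top)
for n,(u,v),z,tcp in (("Y",(153,158),.040,(.4654,.0874)),("R",(137,472),.042,(.4492,-.1165)),("G",(141,325),.044,(.4574,-.0134))):
    u,v=u/2.4+176,v/2.4+97
    m=(hsv[...,1]<70).astype(np.uint8)
    k,lab,st,ce=cv2.connectedComponentsWithStats(m)
    i=lab[int(v)-4:int(v)+5,int(u)-4:int(u)+5];i=np.bincount(i[i>0]).argmax()
    x,y,w,h,a=st[i]; P=ray(r,*ce[i],z); print(n,st[i],P.round(4),"tcp",tcp)
E
```

```text
Y [232 152  12  22 229] [0.4633 0.0872 0.04  ] tcp (0.4654, 0.0874)
R [224 279  18  29 451] [ 0.4473 -0.1155  0.042 ] tcp (0.4492, -0.1165)
G [ 222  210   26   44 1044] [ 0.4552 -0.0136  0.044 ] tcp (0.4574, -0.0134)
```

Call:
servo_tool(increments=[[[-0.42,0.33,0.88],[-0.003,0,0]],[[-0.42,0.33,0.88],[-0.003,0,0]],[[-0.42,0.33,0.88],[-0.003,0,0]]])

```text
time_s: 32.0
eef_pos: [0.6179, 0.0628, 0.2861]
tool_rot: [-3.134, -0.0, 1.594]
wrist_force: [0.5, 0.4, 0.1]
grip_width: 0.0854
gripper_force: 0.0
```

Call:
servo_tool(increments=[[[-0.42,0.33,0.88],[-0.003,0,0]],[[-0.42,0.33,0.88],[-0.003,0,0]],[[-0.42,0.33,0.88],[-0.003,0,0]],[[-0.42,0.33,0.88],[-0.003,0,0]]])

```text
time_s: 32.5
eef_pos: [0.6536, 0.0238, 0.2044]
tool_rot: [3.137, -0.0, 1.597]
wrist_force: [-0.0, 0.7, 0.8]
grip_width: 0.0854
gripper_force: 0.0
```

```bash
python3 - <<'E'
from h import *
s=state();print(s["time_s"],s["eef_pos"],s["tool_rot"])
plan([.652,.0228,.028,1.598],2)
r=snap("wrist","w9")
c=proj(r,[[.652-.05*-.027+ -.007,.0228+.05,.054],[.652,.0228,.054],[.652,.0228-.05,.054]]);print(c)
E
```

```text
32.5 [0.65359133 0.02379156 0.20442129] [ 3.13671601e+00 -1.04079955e-04  1.59691772e+00]
[[-0.005, -0.012, 0.882], [0.005, -0.0, -0.001]]
[[-0.005, -0.011, 0.882], [0.005, -0.0, -0.001]]
[[317.74563059 125.88846268]
 [323.15453663 185.59422456]
 [321.77247913 239.73039389]]
```

View pics/w9.png

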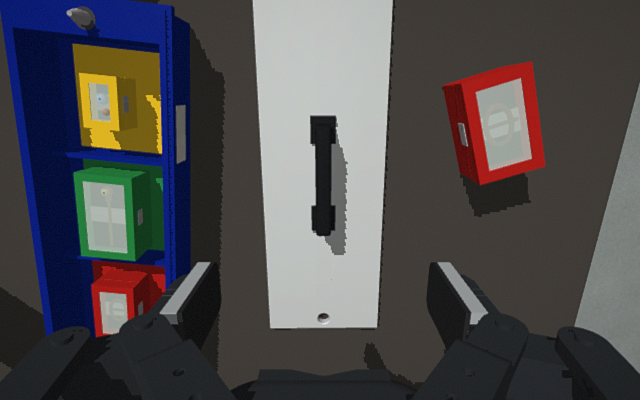

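The handle is at (322,175), centred between the fingers. The released boxes read 2 mm low in camera x, so in the arm frame I put the tray centre at about (0.459, −0.014).

Call:
servo_tool(increments=[[[-0.005,-0.012,0.45],[0.005,0,0]],[[-0.005,-0.012,0.88],[0.005,0,0]],[[-0.005,-0.012,0.88],[0.005,0,0]],[[-0.005,-0.012,0.88],[0.005,0,0]]])

```text
time_s: 33.05
eef_pos: [0.6533, 0.0227, 0.1167]
tool_rot: [3.138, 0.0, 1.597]
wrist_force: [0.5, 0.2, 0.7]
grip_width: 0.0853
gripper_force: 0.0
```

Call:
servo_tool(increments=[[[-0.005,-0.012,0.45],[0,0,0]],[[-0.005,-0.012,0.86],[0.003,0,0]],[[-0.005,-0.012,0.86],[0.003,0,0]],[[-0.005,-0.012,0.86],[0.003,0,0]]])

```text
time_s: 33.55
eef_pos: [0.6526, 0.0217, 0.0307]
tool_rot: [3.14, 0.0, 1.596]
wrist_force: [-0.4, 0.4, 0.5]
grip_width: 0.0855
gripper_force: 0.0
```

Call:
servo_tool(increments=[[[0,0,0],[0,0,0]],[[0,0,0],[0,0,0]],[[0,0,0],[0,0,0]],[[0,0,0],[0,0,0]],[[0,0,0],[0,0,0]],[[0,0,0],[0,0,0]],[[0,0,0],[0,0,0]],[[0,0,0],[0,0,0]]], claw=1)

```text
time_s: 34.55
eef_pos: [0.6512, 0.0217, 0.0281]
tool_rot: [-3.14, 0.0, 1.596]
wrist_force: [1.0, 0.3, 5.3]
grip_width: 0.0125
gripper_force: 61.0
```

Call:
servo_tool(increments=[[[0,0,-0.2],[0,0,0]],[[0,0,-0.4],[0,0,0]],[[0,0,-0.7],[0,0,0]],[[0,0,-1],[0,0,0]],[[0,0,-1],[0,0,0]],[[0,0,-1],[0,0,0]]])

```text
time_s: 35.3
eef_pos: [0.6495, 0.0218, 0.1252]
tool_rot: [-3.135, -0.0, 1.596]
wrist_force: [-0.7, 0.3, -4.8]
grip_width: 0.0124
gripper_force: 59.8
```

```bash
python3 - <<'E'
from h import *
s=state();print(s["time_s"],s["eef_pos"],s["tool_rot"],s["wrist_force"],s["torque"],s["grip_width"])
plan([.459,-.0152,.115,1.491],3)
E
```

```text
35.3 [0.64953543 0.02182001 0.12522964] [-3.13483407e+00 -4.17709372e-04  1.59624843e+00] [-0.66559884  0.3064519  -4.83159905] [ 0.01217799 -0.01356501  0.0038604 ] 0.012429299135310564
[[-0.107, -0.638, 0.038], [-0.005, -0.0, 0.07]]
[[-0.13, -0.634, 0.037], [-0.004, -0.0, 0.07]]
[[-0.151, -0.628, 0.036], [-0.005, -0.0, 0.07]]
```

Call:
servo_tool(increments=[[[-0.05,-0.32,0.0],[0,0,0.035]],[[-0.107,-0.638,0.02],[-0.005,0,0.07]],[[-0.107,-0.638,0.04],[-0.005,0,0.07]]])

```text
time_s: 35.67
eef_pos: [0.584, 0.0094, 0.1214]
tool_rot: [-3.135, -0.0, 1.561]
wrist_force: [0.7, -0.0, -3.7]
grip_width: 0.0129
gripper_force: 60.0
```

Call:
servo_tool(increments=[[[-0.065,-0.32,0.02],[0,0,0.035]],[[-0.13,-0.634,0.04],[-0.004,0,0.07]],[[-0.13,-0.634,0.04],[-0.004,0,0.07]]])

```text
time_s: 36.05
eef_pos: [0.5216, -0.0029, 0.1183]
tool_rot: [-3.139, -0.0, 1.526]
wrist_force: [0.5, 0.0, -3.6]
grip_width: 0.0123
gripper_force: 60.1
```

Call:
servo_tool(increments=[[[-0.075,-0.31,0.02],[0,0,0.035]],[[-0.151,-0.628,0.036],[-0.004,0,0.07]],[[-0.151,-0.628,0.036],[-0.004,0,0.07]],[[-0.151,-0.628,0.036],[-0.004,0,0.07]]])

```text
time_s: 36.55
eef_pos: [0.462, -0.0154, 0.116]
tool_rot: [3.136, -0.0, 1.491]
wrist_force: [0.2, 0.2, -4.5]
grip_width: 0.0121
gripper_force: 60.2
```

```bash
python3 - <<'E'
from h import *
s=state();print(s["time_s"],s["eef_pos"],s["tool_rot"],s["wrist_force"],s["torque"],s["grip_width"])
plan([.459,-.0152,.104,1.491],1)
r=snap("top","t1",(220,200,400,320),4)
np.savez("rt.npz",mtx=r["mtx"],world_from_camera=r["world_from_camera"])
E
```

```text
36.55 [ 0.4620107  -0.01538281  0.1159943 ] [ 3.13638485e+00 -2.71787225e-05  1.49143638e+00] [ 0.18894447  0.21892347 -4.47824136] [0.00691497 0.0078549  0.05955836] 0.012080125696223562
[[-0.001, -0.031, 0.12], [0.01, -0.0, 0.001]]
```

View pics/t1.png

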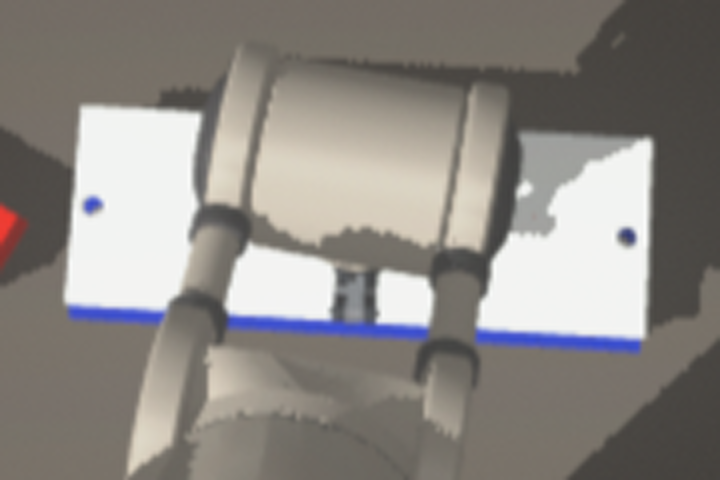

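Top view: lid hovering over the tray, its holes at crop (92,205) and (627,237). I compare these with the pins in the first top picture, taken by the same camera.

```bash
python3 - <<'E'
from h import *
r=np.load("rt.npz")
im0=cv2.imread("pics/top0.png");t1=cv2.resize(cv2.imread("pics/t1.png"),(180,120),interpolation=cv2.INTER_AREA)
def blob(im,u,v,f,w=6):
    p=im[v-w:v+w+1,u-w:u+w+1].astype(float);m=f(p);m=np.clip(m,0,None)
    yy,xx=np.mgrid[-w:w+1,-w:w+1];return u+(m*xx).sum()/m.sum(),v+(m*yy).sum()/m.sum()
dark=lambda p:np.where(p[...,2]<150,np.median(p[...,2])-p[...,2],0)
grey=lambda p:np.where(p[...,2]>60,p[...,2],0)   # pin has red channel, blue rim none
h=[blob(t1,u,v,dark,4) for u,v in((23,51),(157,59))]; h=[(a+220,b+200) for a,b in h]
print("holes",h)
p=[blob(im0,u,v,grey,4) for u,v in((245,254),(375,262))];print("pins",p)
for n,q,z in(("lid",h,.094),("tray",p,.061)):
    A,B=(ray(r,*x,z)[:2] for x in q);d=A-B
    print(n,A.round(4),B.round(4),((A+B)/2).round(4),np.hypot(*d).round(4),"yaw",np.arctan2(-d[0],d[1]).round(4))
cv2.imwrite("pics/pins.png",np.hstack([cv2.resize(im0[v-8:v+9,u-8:u+9],None,fx=16,fy=16,interpolation=cv2.INTER_CUBIC) for u,v in((245,254),(375,262))]))
E
```

```text
holes [(np.float64(242.4277251184834), np.float64(250.66409952606637)), (np.float64(376.42952332137367), np.float64(258.6027678113788))]
pins [(np.float64(244.77646144882502), np.float64(253.84618372499514)), (np.float64(374.10287987874193), np.float64(261.5566502463054))]
lid [0.4751 0.1486] [ 0.449  -0.1773] [ 0.4621 -0.0144] 0.327 yaw -0.08
tray [0.4699 0.1474] [ 0.4439 -0.1756] [ 0.4569 -0.0141] 0.3241 yaw -0.0803
```

View pics/pins.png

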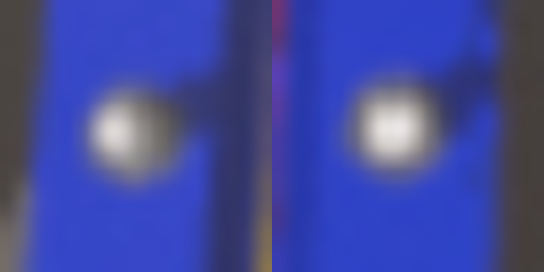

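Call:
servo_tool(increments=[[[0,-0.041,0.08],[0.01,0,0]],[[0,-0.041,0.15],[0.01,0,0]],[[0,-0.041,0.15],[0.01,0,0]],[[0,-0.041,0.15],[0.01,0,0]],[[0,-0.041,0.15],[0.01,0,0]]])

```text
time_s: 37.22
eef_pos: [0.4566, -0.015, 0.1011]
tool_rot: [-3.141, 0.0, 1.491]
wrist_force: [-0.2, 0.4, -3.9]
grip_width: 0.0123
gripper_force: 60.1
```

Call:
servo_tool(increments=[[[0,0,0.02],[0,0,0]],[[0,0,0.04],[0,0,0]],[[0,0,0.04],[0,0,0]]])

```text
time_s: 37.6
eef_pos: [0.4562, -0.0149, 0.0968]
tool_rot: [-3.14, -0.0, 1.491]
wrist_force: [0.5, -0.0, -3.8]
grip_width: 0.0128
gripper_force: 60.2
```

Call:
servo_tool(increments=[[[0,0.018,0],[0,0,0]],[[0,0.018,0.02],[0,0,0]],[[0,0.018,0.04],[0,0,0]],[[0,0.018,0.04],[0,0,0]]])

```text
time_s: 38.1
eef_pos: [0.4579, -0.0151, 0.0927]
tool_rot: [-3.14, -0.0, 1.491]
wrist_force: [-0.1, 0.6, -3.6]
grip_width: 0.0125
gripper_force: 60.2
```

Call:
servo_tool(increments=[[[0,0,0.02],[0,0,0]],[[0,0,0.03],[0,0,0]],[[0,0,0.03],[0,0,0]]])

```text
time_s: 38.48
eef_pos: [0.458, -0.0151, 0.0899]
tool_rot: [-3.14, -0.0, 1.491]
wrist_force: [-0.8, 0.3, -3.7]
grip_width: 0.0122
gripper_force: 60.2
```

No contact yet, and the lid bottom is at about 0.062, which is already over the tapered tips. Continuing down.

Call:
servo_tool(increments=[[[0,0,0.02],[0,0,0]],[[0,0,0.03],[0,0,0]],[[0,0,0.03],[0,0,0]]])

```text
time_s: 38.85
eef_pos: [0.458, -0.0151, 0.0868]
tool_rot: [-3.14, -0.0, 1.491]
wrist_force: [-0.3, -0.3, -2.7]
grip_width: 0.0123
gripper_force: 60.2
```

Call:
servo_tool(increments=[[[0,0,0.02],[0,0,0]],[[0,0,0.03],[0,0,0]],[[0,0,0.03],[0,0,0]]])

```text
time_s: 39.22
eef_pos: [0.458, -0.0151, 0.0838]
tool_rot: [-3.14, -0.0, 1.491]
wrist_force: [-0.1, 0.1, -2.8]
grip_width: 0.0125
gripper_force: 60.2
```

Call:
servo_tool(increments=[[[0,0,0.02],[0,0,0]],[[0,0,0.03],[0,0,0]],[[0,0,0.03],[0,0,0]]])

```text
time_s: 39.6
eef_pos: [0.458, -0.0151, 0.0808]
tool_rot: [-3.14, -0.0, 1.491]
wrist_force: [1.1, 0.1, -3.6]
grip_width: 0.0124
gripper_force: 60.2
```

Call:
servo_tool(increments=[[[0,0,0.01],[0,0,0]],[[0,0,0.015],[0,0,0]],[[0,0,0.015],[0,0,0]]])

```text
time_s: 39.98
eef_pos: [0.4582, -0.0151, 0.0801]
tool_rot: [-3.141, 0.0, 1.491]
wrist_force: [-2.5, 0.7, 5.5]
grip_width: 0.0126
gripper_force: 61.3
```

Contact came exactly at the expected seated height. Releasing and withdrawing.

Call:
servo_tool(increments=[[[0,0,0],[0,0,0]],[[0,0,0],[0,0,0]],[[0,0,0],[0,0,0]],[[0,0,0],[0,0,0]],[[0,0,-0.2],[0,0,0]],[[0,0,-0.6],[0,0,0]],[[0,0,-1],[0,0,0]]], claw=-0.4)

```text
time_s: 40.85
eef_pos: [0.458, -0.0151, 0.1804]
tool_rot: [-3.139, -0.0, 1.491]
wrist_force: [1.0, -0.4, -0.0]
grip_width: 0.06
gripper_force: 0.0
```

Call:
servo_tool(increments=[[[0.5,0.5,-0.9],[0,0,0]],[[0.9,0.9,-0.9],[0,0,0]],[[0.9,0.9,-0.9],[0,0,0]],[[0.9,0.9,-0.9],[0,0,0]]])

```text
time_s: 41.35
eef_pos: [0.5566, 0.0687, 0.2697]
tool_rot: [3.141, -0.0, 1.493]
wrist_force: [0.3, -0.2, -0.4]
grip_width: 0.06
gripper_force: 0.0
```

Call:
servo_tool(increments=[[[0.3,0,-0.9],[0,0,0]],[[0.3,0,-0.9],[0,0,0]],[[0.3,0,-0.9],[0,0,0]],[[0.3,0,-0.9],[0,0,0]],[[0.3,0,-0.9],[0,0,0]]])

```text
time_s: 41.98
eef_pos: [0.5571, 0.0967, 0.3577]
tool_rot: [-3.137, 0.0, 1.49]
wrist_force: [-0.3, -0.2, -0.6]
grip_width: 0.0598
gripper_force: 0.0
```

```bash
python3 - <<'E'
from h import *
s=state();print(s["time_s"],s["eef_pos"],s["tool_rot"],s["wrist_force"],s["torque"],s["grip_width"])
a=snap("wrist")["pixels"];b=snap("side")["pixels"]
b=cv2.resize(b[170:300,300:430],None,fx=3,fy=3,interpolation=cv2.INTER_CUBIC)
b=np.vstack([b,np.zeros((10,390,3),np.uint8)])
cv2.imwrite("pics/fin.png",np.hstack([a[:400,140:540],b]))
E
```

```text
41.975 [0.55711784 0.09669186 0.35765651] [-3.13688382e+00  4.44546760e-04  1.49049827e+00] [-0.30826106 -0.17685618 -0.60059022] [ 0.0557865  -0.01509004  0.01189472] 0.059825022442254815
```

View pics/fin.png

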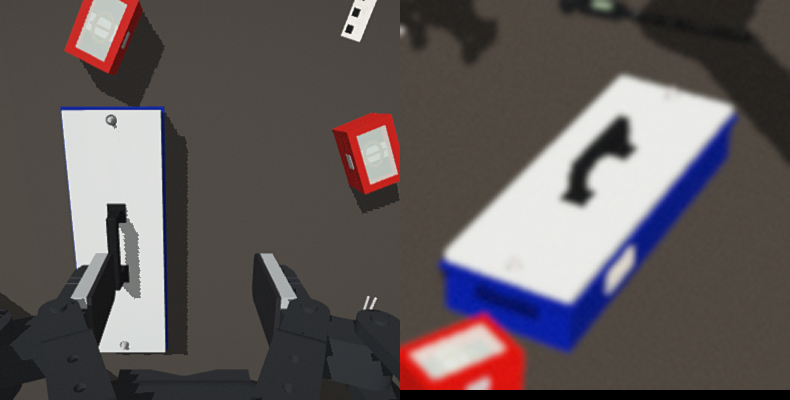

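The lid is seated flat, both pins poke through the holes at (111,120) and (124,346), and the arm is clear. Handing in.

```bash
python3 -c "
from rig import *
print(job_done())"
```

```text
the job is handed in; nothing more can be done
None
```

The job is handed in: all three find boxes stand upright on their own-colour cards and the lid lies flat on the tray with both pins through its holes; the lens and calliper were not touched, and I have no judging result back.

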